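Set the boot gauge's toe stop at the marked notch

ROBOT

A 6-joint arm with a two-finger parallel gripper is mounted at the origin on the work surface. World frame = base frame: x ahead of the robot, y to its left, z up, the work surface at z = 0. Lengths are in m, angles in degrees, forces in N, time in s.
With the tool pointing down it reaches from about 0.4 to 0.825 m from the base axis. Payload 7 kg.
Tool frame: the origin (TCP) lies on the centre line of the jaws, within the pads' length; the fingertips stand 11 mm ahead of it and the grasp point (between the pads) lies 8 mm behind it; z points along the fingers, y is the direction in which the jaws open and shut (so a half turn about z gives the same grasp; the last joint's range is limited). The gripper opens to 88 mm and grips with 3 to 60 N. Pads are 19 mm wide; open, the fingers measure 130 mm over their backs; the gripper's body (78 mm by 193 mm) begins 47 mm behind the grasp point.
Start: joints at [91.794, 20.546, 0.682, 0, -70.136, -16.507], TCP at [0.171, 0.653, 0.212] pointing down, gripper open.
Joint ranges: [-176.03, 176.03], [-82.01, 121.73], [-58.28, 71.71], [-173.87, 95.51], [-174.79, -0.11], [-173.66, 173.66]. Speed limits (degrees/s): [136.94, 136.94, 172.46, 180, 180, 180].

INTERFACE

Orientations are given as [roll, pitch, yaw] about the fixed x, y, z axes, in that order (R = Rz(yaw) Ry(pitch) Rx(roll)).
In Python, from plant import ctrl, cams, order gives the robot as it stands.
- The arm moves only by the tool jog_arm, never from a script. Its argument "motion" is a list of rows, each an object with "offset": the shift along the tool's x, y, z in mm, a list of three; "roll": the turn about the tool's z in rad; "hand": the finger opening in mm, from 0 to 87.6. A call has 1 to 20 rows; each row is the pose to reach, as a shift and turn from the pose commanded when the call began, along the tool's axes at that moment; what a row does not reach only later rows make up. A row lasts 1/12 s, in which the tool goes at most 41.7 mm and 7.16 degrees, less where a joint would pass 70% of its speed; a pose out of reach is approached as far as the arm can. A call with a gripper value outside its range is refused whole. The fingers move at their own pace and stop on an object; the grip force is fixed at half the most. Time passes only in rows, so rows that repeat a pose let the fingers close. It gives the time, the measured TCP pose, the force and the opening at its end, in the units of the state.
- ctrl.get_obs(): the state, without advancing time (a new reading comes with each control period).
- cams.snapshot(name): name is "side" or "top" or "wrist"; returns a dict with "img" (480x640x3 uint8, red, green, blue), "K" (3x3 intrinsics, pixels), "cam_to_world" (4x4, takes a point from camera to world coordinates); the wrist camera has in their place "T_tool_cam" (4x4, takes a point from camera to tool coordinates, whose origin is the TCP and whose axes are the flange's). Camera axes: x right, y down, z forward; pixel columns grow to the right and rows downward; lengths in m; the calibration is good to about 2 mm. A picture is of the moment at which its call begins: read the wrist's pose just before it. There is no depth.
- order.close_job(): hands the job in, once; it reports no verdict.
The state is a dict: "clock": time; "joint_pos": joint angles; "qvel": joint speeds; "tau": joint torques, N m; "tool_pos": TCP position; "orientation": TCP orientation; "force": force on the tool from outside, world axes, zero at the start; "moment": the same for the moment, N m; "opening": finger opening in m.
Only numpy, scipy, OpenCV 4.12 (cv2) and the standard library are available. Lean on these libraries where they do the work, as an engineer would, in place of code of your own. Each camera call takes 0.05 s, during which the arm holds its last target. There are 200 camera calls.

TASK

Set up the boot-length gauge for the next pair: with your fingertips, push the black toe stop along its rail until it drops into the notch beside the tall peg, and leave it resting there. Only push it: do not pinch the toe stop, and leave the shoe trees, polish tin and everything else on the counter where they are.

Things in the scene. Friction and masses are not known exactly. Their poses are not given: they have to be found in the camera images.
- gauge: The boot-length gauge, fixed to the counter: pale wooden deck 200 x 400 x 12 mm with a low aluminium heel cup (top 47 mm above the counter) at its -y end and a rail along its long middle line. Origin: centre of the deck's underside, on the counter. Its y axis runs along the rail, away from the heel cup; z up.
- rail_mid (a point): Middle of the rail's top, 22 mm above the counter, over the gauge's origin; axes as the gauge's. The rail is 30 mm wide and 276 mm long. Four notches, each between two round ridges 19 mm apart across the rail, lie at y = -95, -45, +45 and +95 mm. Beside each notch, at x = +82 mm, stands one peg: the tall one or one of three low studs.
- toe_stop (a joint): Position of the toe stop along the rail in m: 0 at the middle of the gauge, growing along the gauge's +y; it equals the y of the toe stop's centre in the gauge's frame. Travel -0.122 to +0.122. It starts within 15 mm of the middle, in no notch, and may have to go either way. Plain sliding takes about 1 N; it can be pushed through a notch to the next, and back again.
- click_pin (a joint): Height in m of the spring-loaded ball under the toe stop: 0 on the plain rail, +0.002 on a ridge, -0.003 in a notch. From about 17 mm before a notch's centre the push rises (4 to 7 N) to climb the ridge, then dips to nothing as the ball drops in; from about 6 mm short of the centre the ball pulls the stop the rest of the way by itself and centres it. Pushing it out again takes 8 to 13 N.
- stop_top (a point): Middle of the top edge of the toe stop, 105 mm above the counter: an upright black plate across the rail, 100 mm wide along the gauge's x (centred on the rail), 12 mm thick along y, from 37 to 105 mm above the counter. Its foot is 44 mm wide, 24 mm long along y, from 27 to 45 mm above the counter. Push on either broad face, 50 to 100 mm above the counter.
- tall_peg: The tall dark steel peg, 22 mm in diameter, fixed upright in the deck beside the notch to be set: its top is 72 mm above the counter (the three low studs, 16 mm in diameter, rise only 9 mm above the deck). Origin: centre of its foot, on the deck. Its axes are parallel to the gauge's, its y in the gauge's frame is the y of the notch, and its x there is +82 mm, clear of the plate's edge by 21 mm.
- near_tree: Bystander, loose: cedar shoe tree, 255 x 74 x 56 mm, lying roughly parallel to the rail, on the robot's side of the gauge. Origin: middle of its underside.
- far_tree: Bystander, loose: the other cedar shoe tree, the same size, on the far side of the gauge.
- polish_tin: Bystander, loose: round tin, 52 mm in diameter and 22 mm high, standing on the deck at the end away from the heel cup. Origin: centre of its underside.
- boot_jack: Bystander, loose: black plastic boot jack, about 285 x 115 x 60 mm, to the right, nearer the robot.
- coin_bowl: Bystander, loose: tan ceramic bowl of coins, 140 mm across and 50 mm high, left of the gauge.
- organizer: Bystander, loose: green plastic button organizer with small lids, 105 x 200 x 31 mm, right of the gauge.
- brush: Bystander, loose: shoe brush, 150 x 50 x 44 mm, left, beyond the bowl.

How it is judged:
By the outcome, as a careful person would: the job done as asked, in the order asked, and still so for the second after the job is handed in, with the robot touching nothing.
It also fails if it takes over 38 s, if anything falls off the work surface, if the arm or the gripper's body presses on something with over 40 N, if the wrist force passes 120 N, or if a joint passes its speed limit or range.

## Working session

There is one attempt and no reset: what is moved stays moved. The work goes in short steps, Python scripts to look and compute and a tool call to move; the robot and the scene stay as the last step left them, time stands still between calls to the robot, and variables do not carry over. Pictures are saved under pics/ and viewed, about 8 in all and at most 12, crops included, and the job is handed in when it is done.

Besides the shell and the picture viewer there is one more tool, called after ">>>" by a JSON object that holds its "name" and its "arguments". jog_arm: Moves the arm, as the interface text tells. Its arguments: {"type":"object","properties":{"motion":{"type":"array"}},"required":["motion"]}

```bash
mkdir -p pics; ls; python3 - <<'E'
from plant import ctrl,cams
import cv2,numpy as np
np.set_printoptions(precision=4,suppress=True)
o=ctrl.get_obs();print(o['clock'],o['tool_pos'],o['orientation'],o['opening'])
for n in("top","side"):
    s=cams.snapshot(n);cv2.imwrite(f"pics/{n}0.png",s["img"][:,:,::-1]);print(n,s["K"],s["cam_to_world"])
E
```

```text
pics
0.0 [0.1713 0.6524 0.2111] [179.901   -0.0106 -14.7198] 0.08765292145938548
top [[617.6461   0.     320.318 ]
 [  0.     617.6461 231.3142]
 [  0.       0.       1.    ]] [[ 0.0072 -0.9931  0.1172  0.392 ]
 [-1.     -0.007   0.0024 -0.0178]
 [-0.0016 -0.1172 -0.9931  1.5169]
 [ 0.      0.      0.      1.    ]]
side [[465.7892   0.     321.6703]
 [  0.     465.7892 235.9768]
 [  0.       0.       1.    ]] [[-0.9771 -0.1393  0.1605  0.3528]
 [-0.2122  0.6861 -0.6958  0.8518]
 [-0.0132 -0.714  -0.7     0.9619]
 [ 0.      0.      0.      1.    ]]
```

View pics/top0.png

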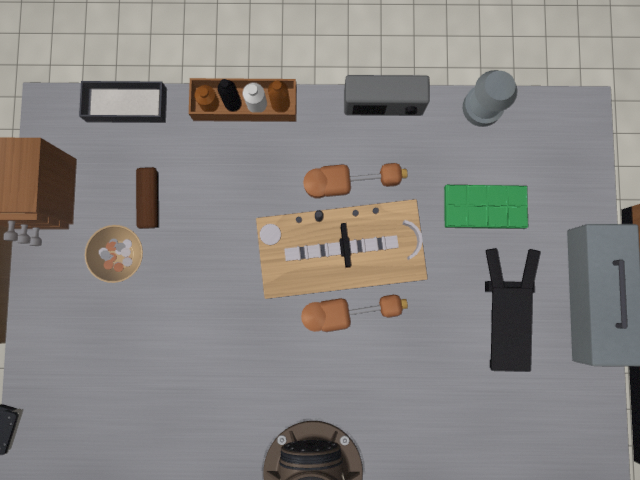

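View pics/side0.png

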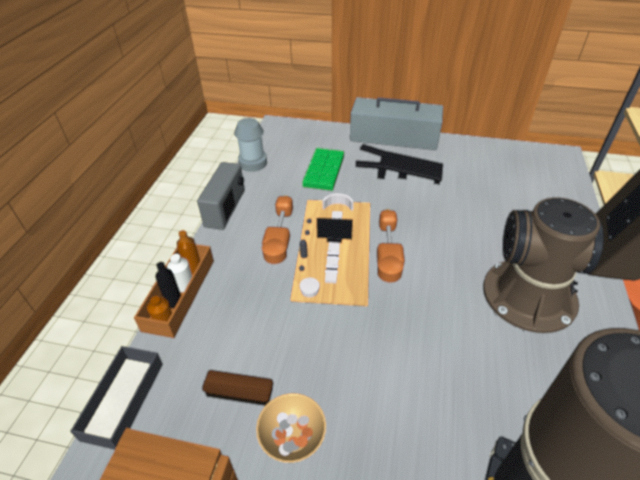

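The top view shows the gauge with the heel cup at the right (412,240) and the tin at the left (270,235). The tall peg is at about (319,215) and the studs at (299,219), (355,212) and (376,210). The black stop is at (346,245), so it has to go towards +y, into the +45 notch. The side view agrees. Next I'll measure from both views.

```bash
cat > h.py <<'E'
import cv2,numpy as np
np.set_printoptions(precision=4,suppress=True)
def ray(s,u,v):
    T=s["cam_to_world"];d=T[:3,:3]@np.linalg.solve(s["K"],[u,v,1.]);return T[:3,3],d/np.linalg.norm(d)
def plane(s,p,z):
    o,d=ray(s,*p);return o+d*(z-o[2])/d[2]
def tri(s1,p1,s2,p2):
    A=np.zeros((3,3));b=np.zeros(3);R=[ray(s1,*p1),ray(s2,*p2)]
    for o,d in R:
        M=np.eye(3)-np.outer(d,d);A+=M;b+=M@o
    X=np.linalg.solve(A,b);return X,[float(np.linalg.norm((np.eye(3)-np.outer(d,d))@(X-o))) for o,d in R]
def proj(s,X):
    T=s["cam_to_world"];c=T[:3,:3].T@(np.asarray(X)-T[:3,3]);p=s["K"]@c;return p[:2]/p[2]
E
python3 - <<'E'
from plant import cams
from h import *
t=cams.snapshot("top");s=cams.snapshot("side")
def wood(im):
    h=cv2.cvtColor(im,cv2.COLOR_RGB2HSV);m=cv2.inRange(h,(8,50,130),(28,190,255))
    m=cv2.morphologyEx(m,cv2.MORPH_OPEN,np.ones((3,3)));return m
a=t["img"];m=wood(a);m[:, :250]=0;m[:,435:]=0;m[:195]=0;m[305:]=0
c=max(cv2.findContours(m,0,2)[0],key=cv2.contourArea)
r=cv2.minAreaRect(c);bx=cv2.boxPoints(r)
P=np.array([plane(t,p,.012) for p in bx]);print(bx,P,P.mean(0),[np.linalg.norm(P[i]-P[i-1]) for i in range(4)])
g=cv2.cvtColor(a,cv2.COLOR_RGB2HSV)[:,:,2]
k=(g<75).astype(np.uint8);k[:, :285]=0;k[:,395:]=0;k[:200]=0;k[275:]=0
n,l,st,ce=cv2.connectedComponentsWithStats(k)
for i in range(1,n):print("top",st[i],ce[i])
b=s["img"];g=cv2.cvtColor(b,cv2.COLOR_RGB2HSV)[:,:,2]
k=(g<75).astype(np.uint8);k[:, :292]=0;k[:,372:]=0;k[:200]=0;k[300:]=0
n,l,st,ce=cv2.connectedComponentsWithStats(k)
for i in range(1,n):print("side",st[i],ce[i])
A=cv2.resize(a[200:285,255:430],None,fx=4.5,fy=4.5,interpolation=2)
B=cv2.resize(b[190:310,285:380],None,fx=4.5,fy=4.5,interpolation=2)
cv2.imwrite("pics/topc.png",A[:,:,::-1]);cv2.imwrite("pics/sidec.png",B[:,:,::-1])
E
```

```text
[[254.5973 217.5768]
 [417.4607 198.4164]
 [426.9761 279.2969]
 [264.1126 298.4573]] [[ 0.6025  0.1479  0.012 ]
 [ 0.653  -0.2532  0.012 ]
 [ 0.454  -0.2741  0.012 ]
 [ 0.4048  0.1209  0.012 ]] [ 0.5286 -0.0647  0.012 ] [np.float64(0.19946872289876827), np.float64(0.4042809667535468), np.float64(0.20014144122422667), np.float64(0.398088431616341)]
top [315 210   8  11  51] [318.7255 216.0196]
top [340 223  11  44 307] [344.9055 245.1629]
top [300 248   1   1   1] [300. 248.]
top [358 248   1   1   1] [358. 248.]
top [321 250   1   1   1] [321. 250.]
top [301 256   1   1   1] [301. 256.]
side [318 219  34  23 648] [334.179  228.8472]
side [305 247   1   1   1] [305. 247.]
side [305 250   1   6   6] [305.  252.5]
```

View pics/topc.png

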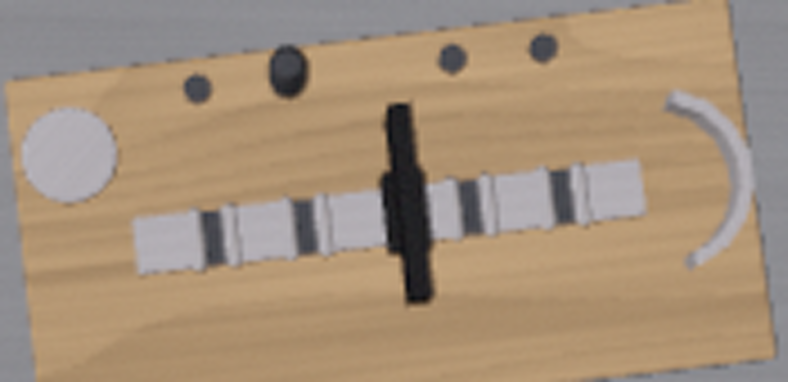

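View pics/sidec.png

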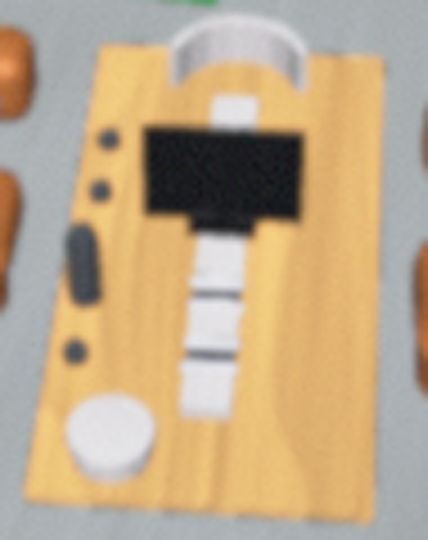

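The crops show the stop plate from (398,104) to (420,303), the tall peg's top at about (289,60), and studs at (197,88), (452,58) and (543,47). The rail runs from (133,245) to (645,187). In the side crop the plate's top edge runs (147,127) to (303,133).

```bash
python3 - <<'E'
from plant import cams,ctrl
from h import *
t=cams.snapshot("top");s=cams.snapshot("side")
T=lambda u,v:(255+(u+.5)/4.5-.5,200+(v+.5)/4.5-.5)
S=lambda u,v:(285+(u+.5)/4.5-.5,190+(v+.5)/4.5-.5)
obs=[(T(135,246),0,.138,.022),(T(643,188),0,-.138,.022),(T(197,88),.082,.095,.021),(T(452,58),.082,-.045,.021),(T(543,47),.082,-.095,.021)]
W=np.array([plane(t,p,z) for p,_,_,z in obs])[:,:2];G=np.array([[x,y] for _,x,y,_ in obs])
wc,gc=W.mean(0),G.mean(0);U,_,V=np.linalg.svd((G-gc).T@(W-wc));R=(U@V).T
o=wc-R@gc;yaw=np.degrees(np.arctan2(R[1,0],R[0,0]))
print("det",np.linalg.det(R),"origin",o,"yaw",yaw,"res mm",1000*(W-(G@R.T+o)))
g=lambda X:R.T@(np.asarray(X)[:2]-o)
for a,b in(((400,104),(147,129)),((420,303),(303,135))):
    X,e=tri(t,T(*a),s,S(*b));print("plate end",X,e,"gauge",g(X))
a,b=T(399,104),T(420,303)
for p in(a,b):print("plate on z=.105",plane(t,p,.105),g(plane(t,p,.105)))
X,e=tri(t,T(288,60),s,S(82,233));print("peg top",X,e,g(X))
X,e=tri(t,T(197,88),s,S(75,351));print("stud",X,e,g(X))
for x,y,z in((0,-.03,.09),(0,.029,.09)):print("w",R@[x,y]+o)
q=ctrl.get_obs();print(q['clock'],q['tool_pos'],q['orientation'],q['force'])
E
```

```text
det 0.9999999999999997 origin [ 0.5285 -0.0646] yaw 7.091614683873981 res mm [[ 0.2264 -0.2311]
 [-0.4743 -0.4543]
 [-0.0945 -0.0997]
 [ 0.0603  0.3339]
 [ 0.2821  0.4511]]
plate end [ 0.5779 -0.0679  0.1024] [0.0014219487279406777, 0.0014219487279409574] gauge [ 0.0486 -0.0094]
plate end [ 0.4795 -0.0778  0.1057] [0.0024559832729325196, 0.0024559832729325317] gauge [-0.0503 -0.0071]
plate on z=.105 [ 0.5789 -0.0671  0.105 ] [ 0.0497 -0.0087]
plate on z=.105 [ 0.4771 -0.078   0.105 ] [-0.0527 -0.007 ]
peg top [ 0.606  -0.01    0.0639] [0.0014126633514342014, 0.0014126633514341506] [0.0836 0.0446]
stud [0.5989 0.04   0.013 ] [0.00021559053395307662, 0.00021559053395301027] [0.0828 0.0951]
w [ 0.5322 -0.0943]
w [ 0.5249 -0.0358]
0.3 [0.1714 0.6527 0.2117] [179.9675  -0.0038 -14.7136] [ 0.1022  0.0797 -0.1504]
```

The gauge origin is (0.5285, -0.0646) with yaw 7.09°, and residuals are under 0.7 mm. The stop is at y ≈ -8 mm and the peg at y ≈ +45 mm. I'll approach with closed fingers, the jaw axis across the rail, on the heel-cup side of the plate.

>>> {"name": "jog_arm", "arguments": {"motion": [{"offset": [25,19,0],"roll": 0.1,"hand": 0},{"offset": [50,38,0],"roll": 0.2,"hand": 0},{"offset": [75,57,0],"roll": 0.3,"hand": 0},{"offset": [100,76,0],"roll": 0.4,"hand": 0},{"offset": [125,95,0],"roll": 0.5,"hand": 0},{"offset": [150,114,0],"roll": 0.6,"hand": 0},{"offset": [175,133,0],"roll": 0.7,"hand": 0},{"offset": [200,152,0],"roll": 0.8,"hand": 0},{"offset": [225,171,0],"roll": 0.9,"hand": 0},{"offset": [250,190,0],"roll": 1.0,"hand": 0},{"offset": [275,209,0],"roll": 1.1,"hand": 0},{"offset": [296,225,0],"roll": 1.19,"hand": 0},{"offset": [296,225,0],"roll": 1.19,"hand": 0}]}}

```text
clock: 1.38
tool_pos: [0.4023, 0.3568, 0.2123]
orientation: [180.0, -0.0, -83.4]
force: [-0.2, 0.1, 0.6]
opening: 0.0064
```

>>> {"name": "jog_arm", "arguments": {"motion": [{"offset": [25,-4,0],"roll": -0.009,"hand": 0},{"offset": [55,-9,0],"roll": -0.009,"hand": 0},{"offset": [90,-14,0],"roll": -0.009,"hand": 0},{"offset": [125,-20,0],"roll": -0.009,"hand": 0},{"offset": [160,-25,0],"roll": -0.009,"hand": 0},{"offset": [195,-31,0],"roll": -0.009,"hand": 0},{"offset": [230,-36,0],"roll": -0.009,"hand": 0},{"offset": [265,-42,0],"roll": -0.009,"hand": 0},{"offset": [300,-47,0],"roll": -0.009,"hand": 0},{"offset": [335,-53,0],"roll": -0.009,"hand": 0},{"offset": [370,-58,0],"roll": -0.009,"hand": 0},{"offset": [405,-64,0],"roll": -0.009,"hand": 0},{"offset": [440,-69,0],"roll": -0.009,"hand": 0},{"offset": [470,-74,0],"roll": -0.009,"hand": 0},{"offset": [493,-77,0],"roll": -0.009,"hand": 0},{"offset": [493,-77,0],"roll": -0.009,"hand": 0},{"offset": [493,-77,0],"roll": -0.009,"hand": 0}]}}

```text
clock: 2.8
tool_pos: [0.538, -0.1206, 0.2116]
orientation: [180.0, 0.0, -82.5]
force: [-0.4, 1.5, 0.2]
opening: 0.0006
```

```bash
python3 - <<'E'
from plant import cams,ctrl
from h import *
q=ctrl.get_obs();print(q['clock'],q['tool_pos'],q['orientation'],q['opening'])
w=cams.snapshot("wrist");print(w["K"],w["T_tool_cam"]);cv2.imwrite("pics/w1.png",w["img"][:,:,::-1])
E
```

```text
2.8 [ 0.538  -0.1206  0.2116] [179.9596   0.0078 -82.4948] 0.0005622041268238608
[[362.8557   0.     319.0335]
 [  0.     362.8557 242.8047]
 [  0.       0.       1.    ]] [[-0.     -0.9581 -0.2863  0.0781]
 [ 1.      0.0001 -0.0003  0.0008]
 [ 0.0003 -0.2863  0.9581 -0.1723]
 [ 0.      0.      0.      1.    ]]
```

View pics/w1.png

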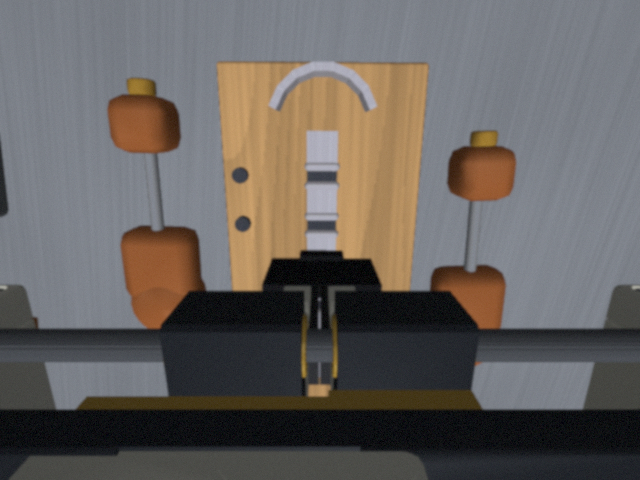

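The wrist view shows the plate, (265–380, 255–290), centred below the fingers on the heel-cup side, and the cup, studs and trees all clear. I'll descend.

>>> {"name": "jog_arm", "arguments": {"motion": [{"offset": [0,0,20],"roll": 0.0,"hand": 0},{"offset": [0,0,45],"roll": 0.0,"hand": 0},{"offset": [0,0,70],"roll": 0.0,"hand": 0},{"offset": [0,0,95],"roll": 0.0,"hand": 0},{"offset": [0,0,115],"roll": 0.0,"hand": 0},{"offset": [0,0,127],"roll": 0.0,"hand": 0},{"offset": [0,0,127],"roll": 0,"hand": 0},{"offset": [0,0,127],"roll": 0,"hand": 0}]}}

```text
clock: 3.52
tool_pos: [0.5378, -0.1187, 0.0851]
orientation: [179.9, -0.0, -82.3]
force: [0.3, -0.7, 0.0]
opening: 0.0006
```

```bash
cat >> h.py <<'E'
def gauge(p):
    a=np.radians(7.09);d=np.asarray(p)[:2]-[.5285,-.0646];return np.array([d@[np.cos(a),np.sin(a)],d@[-np.sin(a),np.cos(a)]])
E
python3 - <<'E'
from plant import cams,ctrl
from h import *
q=ctrl.get_obs();print(q['clock'],q['tool_pos'],q['orientation'],q['force'],gauge(q['tool_pos']))
s=cams.snapshot("side")["img"][170:320,260:400];cv2.imwrite("pics/s2.png",cv2.resize(s,None,fx=4,fy=4,interpolation=2)[:,:,::-1])
E
```

```text
3.5167 [ 0.5378 -0.1187  0.0851] [179.948   -0.0058 -82.285 ] [ 0.2886 -0.6546  0.0128] [ 0.0026 -0.0549]
```

View pics/s2.png

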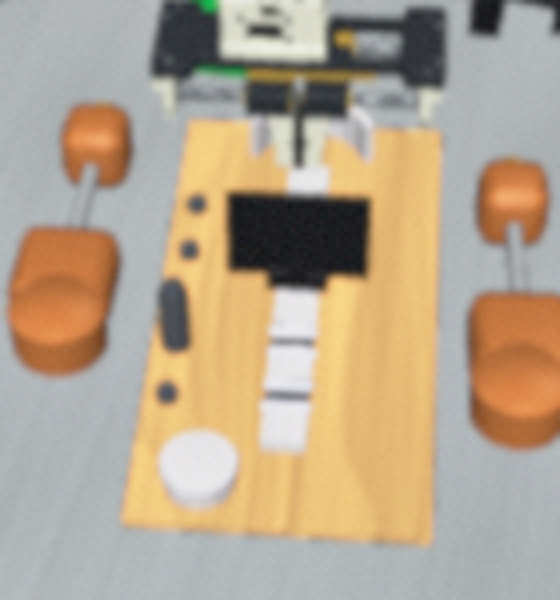

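The side view confirms the closed fingertips behind the plate, clear of the cup. I'll push slowly, first to just before the ridge.

>>> {"name": "jog_arm", "arguments": {"motion": [{"offset": [-6,1,0],"roll": 0.011,"hand": 0},{"offset": [-12,2,0],"roll": 0.011,"hand": 0},{"offset": [-18,2,0],"roll": 0.011,"hand": 0},{"offset": [-22,2,0],"roll": 0.011,"hand": 0},{"offset": [-25,2,0],"roll": 0.011,"hand": 0},{"offset": [-28,2,0],"roll": 0.011,"hand": 0},{"offset": [-31,2,0],"roll": 0.011,"hand": 0},{"offset": [-34,2,0],"roll": 0.011,"hand": 0},{"offset": [-37,2,0],"roll": 0.011,"hand": 0},{"offset": [-40,2,0],"roll": 0.011,"hand": 0},{"offset": [-43,2,0],"roll": 0.011,"hand": 0},{"offset": [-46,2,0],"roll": 0.011,"hand": 0},{"offset": [-49,2,0],"roll": 0.011,"hand": 0},{"offset": [-52,2,0],"roll": 0.011,"hand": 0},{"offset": [-54,2,0],"roll": 0.011,"hand": 0},{"offset": [-54,2,0],"roll": 0.011,"hand": 0}]}}

```text
clock: 4.9
tool_pos: [0.5287, -0.0657, 0.085]
orientation: [180.0, 0.0, -83.0]
force: [-0.6, 0.2, -0.1]
opening: 0.0008
```

```bash
cat > st.py <<'E'
from plant import cams,ctrl
from h import *
import sys
q=ctrl.get_obs();print(q['clock'],q['tool_pos'],q['orientation'],q['force'],"tcp gauge",gauge(q['tool_pos']))
s=cams.snapshot("side");t=cams.snapshot("top")
b=s["img"];k=(cv2.cvtColor(b,cv2.COLOR_RGB2HSV)[:,:,2]<40).astype(np.uint8);k[:,:310]=0;k[:,362:]=0;k[:195]=0;k[290:]=0
n,l,S,ce=cv2.connectedComponentsWithStats(k);i=1+S[1:,4].argmax();print(S[i],ce[i])
# foot bottom row at front: foot front bottom edge z=.027, y=stop+.012 ; compare with predicted
a=np.radians(7.09);R=np.array([[np.cos(a),-np.sin(a)],[np.sin(a),np.cos(a)]])
for y in(-.008,.02,.03,.035,.04,.045,.05):
    w=R@[0,y+.012]+[.5285,-.0646];print(y,proj(s,[*w,.027]),end=" ")
    w=R@[.05,y+.006]+[.5285,-.0646];print("plate top +x front",proj(s,[*w,.105]))
cv2.imwrite(f"pics/{sys.argv[1]}s.png",cv2.resize(b[170:320,260:400],None,fx=4,fy=4,interpolation=2)[:,:,::-1])
E
python3 st.py a
```

```text
4.9 [ 0.5287 -0.0657  0.085 ] [179.9949   0.0301 -83.0001] [-0.5569  0.1547 -0.0671] tcp gauge [ 0.     -0.0011]
[318 226  33  21 544] [333.4522 234.6103]
-0.008 [333.9462 241.9833] plate top +x front [315.9666 219.2741]
0.02 [333.2304 249.092 ] plate top +x front [314.9382 226.2869]
0.03 [332.9694 251.6839] plate top +x front [314.5629 228.8458]
0.035 [332.8378 252.9906] plate top +x front [314.3737 230.1362]
0.04 [332.7055 254.3045] plate top +x front [314.1834 231.4341]
0.045 [332.5725 255.6258] plate top +x front [313.992  232.7395]
0.05 [332.4387 256.9543] plate top +x front [313.7994 234.0523]
```

View pics/as.png

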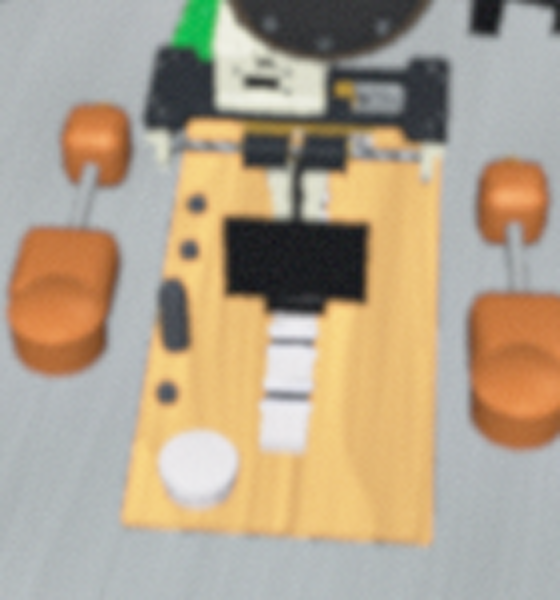

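The stop moved about 27 mm to roughly +19 mm (top edge row 219 to 226). I'll continue slowly onto the ridge.

>>> {"name": "jog_arm", "arguments": {"motion": [{"offset": [-2,0,0],"roll": 0,"hand": 0},{"offset": [-4,0,0],"roll": 0,"hand": 0},{"offset": [-6,0,0],"roll": 0,"hand": 0},{"offset": [-8,0,0],"roll": 0,"hand": 0},{"offset": [-10,0,0],"roll": 0,"hand": 0},{"offset": [-12,0,0],"roll": 0,"hand": 0},{"offset": [-13,0,0],"roll": 0,"hand": 0},{"offset": [-14,0,0],"roll": 0,"hand": 0},{"offset": [-14,0,0],"roll": 0,"hand": 0}]}}

```text
clock: 5.75
tool_pos: [0.5268, -0.0525, 0.0849]
orientation: [180.0, -0.0, -83.0]
force: [-0.9, -3.1, -0.6]
opening: 0.0004
```

```bash
python3 st.py b|head -2
```

```text
5.75 [ 0.5268 -0.0525  0.0849] [179.962   -0.0046 -83.0071] [-0.9154 -3.0522 -0.6059] tcp gauge [-0.0002  0.0123]
[317 229  33  21 551] [332.9637 237.7967]
```

>>> {"name": "jog_arm", "arguments": {"motion": [{"offset": [-1,0,0],"roll": 0,"hand": 0},{"offset": [-2,0,0],"roll": 0,"hand": 0},{"offset": [-3,0,0],"roll": 0,"hand": 0},{"offset": [-4,0,0],"roll": 0,"hand": 0},{"offset": [-5,0,0],"roll": 0,"hand": 0},{"offset": [-6,0,0],"roll": 0,"hand": 0},{"offset": [-7,0,0],"roll": 0,"hand": 0},{"offset": [-7,0,0],"roll": 0,"hand": 0}]}}

```text
clock: 6.52
tool_pos: [0.5266, -0.0451, 0.0852]
orientation: [-180.0, 0.0, -83.0]
force: [0.5, 0.2, -0.1]
opening: 0.0002
```

```bash
python3 st.py c|head -2
```

```text
6.5167 [ 0.5266 -0.0451  0.0852] [-179.9551    0.0271  -83.0155] [ 0.4672  0.2241 -0.0777] tcp gauge [0.0005 0.0196]
[317 231  33  22 562] [332.9733 240.0285]
```

The force dipped to zero. I'll go 2.5 mm more in to be past the capture point, and then look.

>>> {"name": "jog_arm", "arguments": {"motion": [{"offset": [-1,0,0],"roll": 0,"hand": 0},{"offset": [-2,0,0],"roll": 0,"hand": 0},{"offset": [-2.5,0,0],"roll": 0,"hand": 0},{"offset": [-2.5,0,0],"roll": 0,"hand": 0},{"offset": [-2.5,0,0],"roll": 0,"hand": 0}]}}

```text
clock: 7.03
tool_pos: [0.526, -0.0429, 0.0851]
orientation: [-180.0, 0.0, -83.0]
force: [0.1, 0.4, -0.0]
opening: 0.0002
```

```bash
python3 st.py d
```

```text
7.0333 [ 0.526  -0.0429  0.0851] [-179.9981    0.0061  -83.004 ] [ 0.0889  0.4306 -0.0469] tcp gauge [0.0002 0.0218]
[316 233  34  22 555] [332.9477 242.209 ]
-0.008 [333.9462 241.9833] plate top +x front [315.9666 219.2741]
0.02 [333.2304 249.092 ] plate top +x front [314.9382 226.2869]
0.03 [332.9694 251.6839] plate top +x front [314.5629 228.8458]
0.035 [332.8378 252.9906] plate top +x front [314.3737 230.1362]
0.04 [332.7055 254.3045] plate top +x front [314.1834 231.4341]
0.045 [332.5725 255.6258] plate top +x front [313.992  232.7395]
0.05 [332.4387 256.9543] plate top +x front [313.7994 234.0523]
```

The stop jumped about 8 mm for 2.2 mm of tool travel, so it has snapped in. Its top edge is at row 233, where I predicted 232.7 for y = 45 mm. I'll back off and lift.

>>> {"name": "jog_arm", "arguments": {"motion": [{"offset": [4,0,0],"roll": 0,"hand": 0},{"offset": [12,0,0],"roll": 0,"hand": 0},{"offset": [24,0,0],"roll": 0,"hand": 0},{"offset": [36,0,0],"roll": 0,"hand": 0},{"offset": [46,0,0],"roll": 0,"hand": 0},{"offset": [50,0,0],"roll": 0,"hand": 0},{"offset": [50,0,-20],"roll": 0,"hand": 0},{"offset": [50,0,-50],"roll": 0,"hand": 0},{"offset": [50,0,-80],"roll": 0,"hand": 0},{"offset": [50,0,-110],"roll": 0,"hand": 0},{"offset": [50,0,-130],"roll": 0,"hand": 0},{"offset": [80,0,-140],"roll": 0,"hand": 0},{"offset": [115,0,-140],"roll": 0,"hand": 0},{"offset": [150,0,-140],"roll": 0,"hand": 0},{"offset": [185,0,-140],"roll": 0,"hand": 0},{"offset": [215,0,-140],"roll": 0,"hand": 0},{"offset": [240,0,-140],"roll": 0,"hand": 0},{"offset": [250,0,-140],"roll": 0,"hand": 0},{"offset": [250,0,-140],"roll": 0,"hand": 0}]}}

```text
clock: 8.72
tool_pos: [0.5559, -0.2937, 0.2242]
orientation: [179.9, 0.0, -83.2]
force: [-0.6, 0.4, 0.6]
opening: 0.0002
```

```bash
python3 st.py e|head -2; python3 - <<'E'
from plant import cams
from h import *
t=cams.snapshot("top");a=t["img"]
k=(cv2.cvtColor(a,cv2.COLOR_RGB2HSV)[:,:,2]<40).astype(np.uint8);k[:,:285]=0;k[:,375:]=0;k[:221]=0;k[280:]=0
n,l,S,c=cv2.connectedComponentsWithStats(k);i=1+S[1:,4].argmax();print(S[i],c[i],gauge(plane(t,c[i],.09)),gauge(plane(t,c[i],.105)))
print("start",gauge(plane(t,(344.9,245.2),.09)))
A=cv2.resize(a[155:340,240:440],None,fx=3.2,fy=3.2,interpolation=2);cv2.imwrite("pics/tf.png",A[:,:,::-1])
E
```

```text
8.7167 [ 0.5559 -0.2937  0.2242] [179.9287   0.0145 -83.1964] [-0.5909  0.3781  0.6275] tcp gauge [-0.0011 -0.2307]
[316 233  34  22 579] [332.9171 242.3869]
[320 243   1   2   2] [320.  243.5] [0.0097 0.0501] [0.0082 0.0502]
start [-0.001  -0.0068]
```

View pics/tf.png

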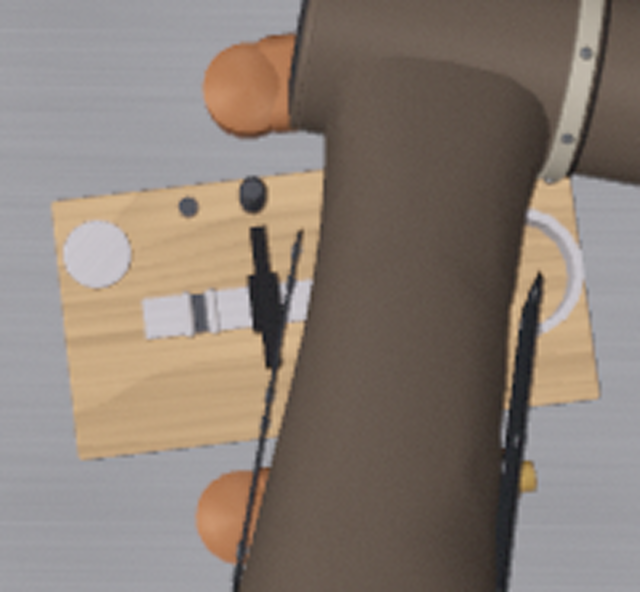

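The top view shows the plate from (260,228) to (272,367), lined up with the tall peg at (253,190). The bystanders in view are in place. I'll do one numeric check and hand the job in.

```bash
python3 - <<'E'
from plant import cams,order
from h import *
t=cams.snapshot("top")
for p in((260,228),(272,367)):
    print(gauge(plane(t,(240+(p[0]+.5)/3.2-.5,155+(p[1]+.5)/3.2-.5),.105)))
print(order.close_job())
E
```

```text
[0.0484 0.0434]
[-0.052   0.0465]
the job is handed in; nothing more can be done
None
```

I pushed the toe stop with closed fingertips from about -8 mm to the notch beside the tall peg (y = +45 mm). It is resting there, and the job is handed in. I never pinched it, and the job took about 9 s of the 38 s.

- **Snap into the notch:** the push force was about 3 N on the ridge, then dropped to zero. The stop then jumped about 8 mm while the tool moved 2.2 mm.
- **Position after backing off:** the top view puts the plate's two ends at y = 43.4 and 46.5 mm, so its centre is at about 45 mm. In the side view its top edge is at row 233, where I predicted 232.7 for 45 mm, and it did not move when the fingers left.
- **Failed check:** one automatic colour-mask measurement in the last top view failed because the arm and its cable got in the way. I took the plate's ends from the picture by eye instead.
- **Bystanders:** those visible in the last pictures looked unmoved, and I felt no unexpected forces. The arm hid part of that top view.

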